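Nest the tapered cups on the spring carrier and set the tally

ROBOT

A 6-joint arm with a two-finger parallel gripper is mounted at the origin on a cart in front of the work surface, level with it; the furniture and walls round the work are solid. World frame = base frame: x ahead of the robot, y to its left, z up, the work surface at z = 0. Lengths are in m, angles in rad, forces in N, time in s.
With the tool pointing down it reaches from about 0.275 to 0.875 m from the base axis. Payload 12.5 kg.
Tool frame: the origin (TCP) lies on the centre line of the jaws, within the pads' length; the fingertips stand r.finger_overhang ahead of it and the grasp point (between the pads) lies 3 mm ahead of it (r.finger_overhang is the distance from the TCP to the fingertips, in m); z points along the fingers, y is the line along which they close (so a half turn about z gives the same grasp; the last joint's range is limited). The gripper opens to 85 mm and grips with 20 to 120 N. Pads are 22 mm wide; open, the fingers measure 114 mm over their backs; the gripper's body (76 mm by 85 mm) begins 54 mm behind the grasp point. The pads swing forward as they close: fully open they stand 13 mm farther back than shut.
Start: joints at [-1.344, 0.351, 1.652, -0, 1.139, -0.085], TCP at [0.169, -0.523, 0.253] pointing down, gripper open.
Joint ranges: [-2.75, 2.75], [-0.79, 2.1], [0.01, 2.65], [-1.57, 4.71], [0.07, 3.14], [-2.87, 2.87]. Speed limits (rad/s): [2.22, 2.22, 2.79, 3.14, 3.14, 3.14].

INTERFACE

Orientations are given as a unit quaternion [x, y, z, w].
In Python, from cell import r, optics gives the robot as it stands. The module is installed in compiled form; this text tells all that it offers. Calls block until the motion is done:
- r.move_to(position, orientation): joint-space move of the TCP to a pose.
- r.move_linear(position, rot=None, vel=0.15): straight line of the TCP; rot=None keeps the orientation; vel is the mean speed in m/s.
- r.set_joints(angles): joint-space move.
- r.set_gripper(opening, squeeze=None): opening from 0.0 (shut) to 1.0 (fully open); squeeze is the grip in N (None keeps the last); returns when the fingers have stopped.
- r.sleep(seconds).
- r.inverse_kinematics(position, orientation): joint angles nearest the present ones, or None.
- optics.get_image(name): name is "side" or "top" or "wrist"; returns a dict with "pixels" (480x640x3 uint8, red, green, blue), "depth" (480x640 float32, m along the optical axis (not along the pixel's ray), 0 where there is no reading), "fx", "fy", "cx", "cy" (pixels), "D" ([k1, k2, p1, p2, k3] as OpenCV has them; the pictures are not rectified), "camera_from_world" (4x4, takes a point from world to camera coordinates); the wrist camera has in their place "mount" (4x4, takes a point from camera to tool coordinates, whose origin is the TCP and whose axes are the flange's). Camera axes: x right, y down, z forward; pixel columns grow to the right and rows downward; lengths in m; the calibration is good to about 2 mm. A picture is of the moment at which its call begins: read the wrist's pose just before it.
A pose or a line that the arm cannot do raises r.PlanningError and nothing moves.
- r.hand_in(): hands the job in; it is judged then, once.
Readings, each from a call of its own:
- r.current_t(): time.
- r.current_q(): joint angles.
- r.current_qvel(): joint speeds.
- r.current_effort(): joint torques, N m.
- r.current_tool_pos(): TCP position.
- r.current_ee_rot(): TCP orientation.
- r.current_contact_force(): force on the tool from outside, world axes, zero at the start.
- r.current_torque(): the same for the moment, N m.
- r.current_opening(): opening from 0.0 (shut) to 1.0 (fully open).
- r.current_finger_force(): force on a finger pad.
Only numpy, scipy, OpenCV 4.12 (cv2) and the standard library are available. Lean on these libraries where they do the work, as an engineer would, in place of code of your own. Each camera call takes 0.05 s, during which the arm holds its last target. There are 200 camera calls.

TASK

Nest every loose square white cup, upright, one inside another in the metal cup on top of the spring-loaded carrier, pressing each one fully home with a light push (lip resting on lip), but never pushing the sprung seat near the bottom of its travel, where cups wedge and jam. Press the lid with the bar handle fully home in the topmost cup, and turn the tally sleeve on the carrier so that its pointer shows the number of white cups now in the stack (the metal cup and the lid do not count). Leave the bystanding timer, calculator and tissue cassette alone.

Things in the scene. Friction and masses are not known exactly. Their poses are not given: they have to be found in the camera images.
- carrier: carrier fixed to the bench: grey plate 250 x 118 x 8 mm with an aluminium square spring housing (52 mm square, top 46 mm above the bench) and, 130 mm from it towards local -x, a black round dial 110 mm wide with the tally sleeve. Origin: on the bench under the axis of the spring housing; local x along the plate, away from the dial. Yaw within 0.15 rad of 0
- base_cup (a point): centre of the underside of the metal cup on the carrier's sprung seat: size and shape of the white cups (no beads), square with the carrier, not removable; it receives the first white cup. z up. With the seat up it is 48 mm above the bench (lip top at 94 mm) and sinks with the seat. With k white cups home, the k-th has its origin 16*k mm above this point
- seat (a joint): how far the sprung seat with metal cup and stack is pushed down, m: 0 up, hard stop at 0.030. Spring: 1.1 N to start, then 0.55 N per mm; a full stack's weight sinks it about 6 mm. A careful push stays below 0.020; beyond 0.024 counts as jammed
- tally (a joint): angle of the tally sleeve, rad, growing counterclockwise seen from above; number shown = angle / 0.4 (0 to 6). It clicks into a detent at each number; it takes at most 0.15 N m. It starts near 0, 1 or 2. The dial bears radial rows of 0 to 6 white dots (a dash for 0), the white pointer at the sleeve's foot points to a row; row 3 lies towards the carrier's local -x
- tally_grip (a point): on the upright axis of the tally sleeve, 46 mm above the bench: knurled aluminium cylinder 35 mm in diameter, from 20 to 60 mm above the bench. The dial's top is at 12 mm; the pointer (20 to 23 mm high) reaches 27 mm from the axis; the ball catch beside it, towards the spring housing, reaches up to 20 mm
- lid: lid: white square tapered plug 16 mm tall, foot 34 mm square, under a plate 50 mm square (16 to 22 mm up), with a grey bar handle on top: 36 mm along local x, 12 mm along local y, 22 to 46 mm up. Origin: centre of the plug's underside, z up. About 55 g. Beads and push as on the cups, any quarter turn. Home: plate rests on the cup's lip, its origin 30 mm above that cup's origin
- timer: bystander: red bench timer, 78 x 62 x 17 mm, lying flat; origin under its centre
- calculator: bystander: dark calculator, 108 x 66 x 13 mm, lying flat; origin under its centre
- cassette: bystander: small tissue cassette, 29 x 40 x 12 mm, lying on the bench; origin under its centre
- cup_1: white square tapered cup, open top, 46 mm tall, about 60 g, weighted foot 28 mm square, widening 0.2 mm per mm on each side; wall 1.5 mm; vertical lip 50 mm square from 30 to 46 mm up; sprung steel beads on its local +x and -x sides 20 mm up, a ridge inside the mouth. Origin: centre of the foot's underside, z up through the mouth. 3 to 5 cups, all alike, stand on the bench; any may be absent
- cup_2: a white cup like cup_1; may be absent. How cups nest: at any quarter turn; one slides freely into another until its beads meet the ridge 4 mm before home, and waits there, a little tilted maybe; a push of 3 to 5 N snaps it home: lip rests on lip, its origin 16 mm above that of the cup below. It then stays
- cup_3: a white cup exactly like cup_1; may be absent
- cup_4: a white cup exactly like cup_1; may be absent
- cup_5: a white cup exactly like cup_1; may be absent
There are look-alikes about, which are no part of the job. What is shaped like the cup_1 but blue is not meant.

How it is judged:
By the outcome, as a careful person would: the job done as asked, in the order asked, and still so for the second after the job is handed in, with the robot touching nothing.
Of cup_1, cup_2, cup_3, cup_4, cup_5 only 3 to 5 are there at a start; the rules pass over those that are not, and their reading is None.
At some moment in a run one of cup_1, cup_2, cup_3, cup_4, cup_5, lid may be knocked a few centimetres aside while the robot is not near it.
It also fails if it takes over 210 s, if anything falls off the work surface, if the arm or the gripper's body presses on something with over 40 N, if the wrist force passes 120 N, or if a joint passes its speed limit or range.

## Working session

There is one attempt and no reset: what is moved stays moved. The work goes in short steps, each a Python script; the robot and the scene stay as the last script left them, time stands still between calls to the robot, and variables do not carry over. Pictures are saved under pics/ and viewed, at most 14 in all, crops included, and the job is handed in when it is done.

```bash
mkdir -p pics; ls
python3 - <<'E'
from cell import r, optics
import cv2
for n in ("top","side"):
    im=optics.get_image(n); cv2.imwrite(f"pics/{n}0.png",im["pixels"][:,:,::-1])
    print(n,im["fx"],im["fy"],im["cx"],im["cy"],im["D"],im["camera_from_world"])
w=optics.get_image("wrist");print(w["mount"],w["fx"],r.finger_overhang,r.current_tool_pos(),r.current_ee_rot(),r.current_t())
E
```

```text
pics
top 507.48372528869515 507.48372528869515 313.37629635164075 232.17317274153086 [-0.11080799  0.          0.          0.          0.        ] [[-0.02300352 -0.99959129  0.01697328 -0.29080087]
 [-0.98665576  0.01996197 -0.16159189  0.60114919]
 [ 0.16118702 -0.02046397 -0.9867117   0.96262711]
 [ 0.          0.          0.          1.        ]]
side 610.2052635489093 610.2052635489093 316.4689095907573 249.60837710326322 [-0.16638832  0.          0.          0.          0.        ] [[ 0.99156967 -0.12888405  0.01336038 -0.61752266]
 [-0.07174643 -0.63197325 -0.77166201 -0.09812832]
 [ 0.10789833  0.76419808 -0.63589248  1.42741246]
 [ 0.          0.          0.          1.        ]]
[[-4.24124683e-04 -9.56224464e-01 -2.92633891e-01  7.39913455e-02]
 [ 9.99999715e-01 -2.22994578e-04 -7.20667354e-04  2.71676542e-05]
 [ 6.23863983e-04 -2.92634114e-01  9.56224287e-01 -1.19833448e-01]
 [ 0.00000000e+00  0.00000000e+00  0.00000000e+00  1.00000000e+00]] 379.11746412354006 0.022 [ 0.16869461 -0.52324321  0.25285932] [ 9.87869084e-01  1.55288280e-01 -3.84249938e-05 -4.70903844e-04] 0.15
```

View pics/top0.png

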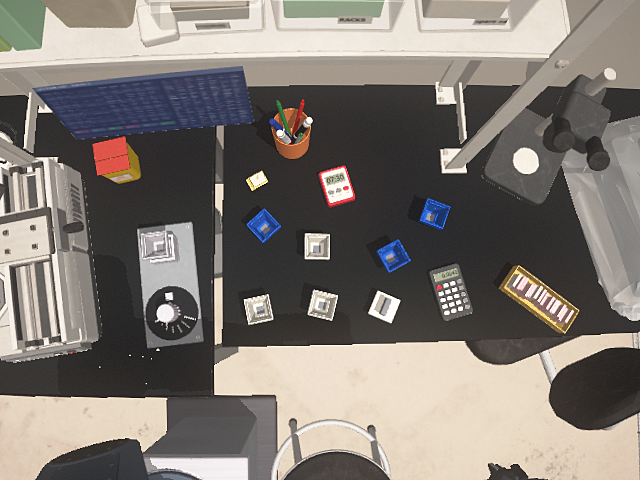

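View pics/side0.png

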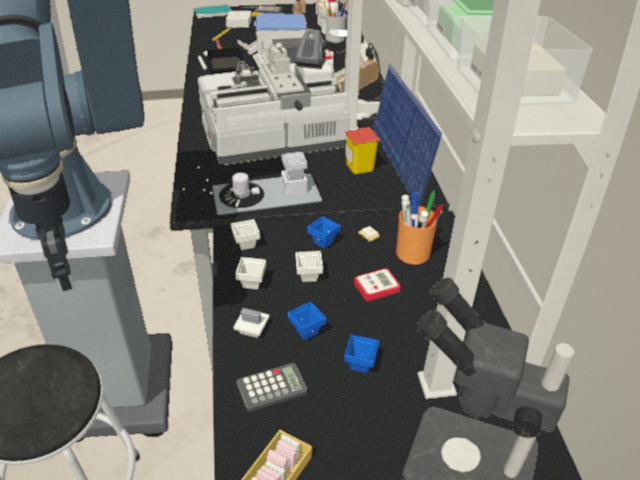

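The top view shows three white cups, at (317,246), (258,308) and (322,304). The lid is at (383,305), the metal cup at (158,245) and the dial at (167,312). The blue look-alikes and the bystanders are elsewhere, and the side view agrees.

```bash
cat > h.py <<'E'
from cell import r, optics
import numpy as np, cv2
from scipy.spatial.transform import Rotation as R
def cloud(name):
    """image, (480,640,3) world points"""
    p,q=r.current_tool_pos(),r.current_ee_rot()
    im=optics.get_image(name)
    K=np.array([[im["fx"],0,im["cx"]],[0,im["fy"],im["cy"]],[0,0,1.]])
    uv=np.stack(np.meshgrid(np.arange(640.),np.arange(480.)),-1).reshape(-1,1,2)
    n=cv2.undistortPoints(uv,K,np.array(im["D"])).reshape(480,640,2)
    d=im["depth"][...,None]
    c=np.concatenate([n*d,d],-1)
    if name=="wrist":
        M=np.eye(4); M[:3,:3]=R.from_quat(q).as_matrix(); M[:3,3]=p
        T=M@np.array(im["mount"])
    else: T=np.linalg.inv(im["camera_from_world"])
    w=c@T[:3,:3].T+T[:3,3]; w[im["depth"]<=0]=np.nan
    return im["pixels"],w
def square(px,w,xy,z,tol=.005,rad=.045):
    """level rim near xy at height z: centre xy, size, yaw (mod 90deg), median z, tilt range"""
    s=px.astype(int); grey=(s.max(-1)-s.min(-1))<60
    m=grey&(np.abs(w[...,2]-z)<tol)&(np.hypot(w[...,0]-xy[0],w[...,1]-xy[1])<rad)
    if m.sum()<10: return None
    # largest connected piece
    m=cv2.morphologyEx(m.astype(np.uint8),cv2.MORPH_CLOSE,np.ones((3,3)))&m
    P=w[m==1]; P=P[np.all(np.isfinite(P),1)]
    (c,sz,a)=cv2.minAreaRect((P[:,:2]*1000).astype(np.float32))
    a=(a+45)%90-45
    return np.array(c)/1000,np.array(sz),np.radians(a),np.median(P[:,2]),len(P)
def quat(yaw):
    """tool down, tool y (closing line) along world direction yaw (mod pi), nearest the start-like last joint"""
    return (R.from_euler('z',yaw)*R.from_quat([1,0,0,0])).as_quat()
E
python3 - <<'E'
from h import *
px,w=cloud("top")
np.set_printoptions(precision=4,suppress=True)
for n,(u,v) in dict(c1=(317,246),c2=(258,308),c3=(322,304),lid=(383,305),base=(158,245),tally=(165,313)).items():
    p=w[v-12:v+13,u-12:u+13].reshape(-1,3); p=p[np.isfinite(p).all(1)]
    z=np.percentile(p[:,2],[2,50,90,98]); xy=np.nanmedian(p,0)[:2]
    H=dict(lid=.022,base=.094,tally=.06).get(n,.046)
    print(n,xy,z,square(px,w,xy,H,rad=.04))
for n,(u,v) in dict(b1=(264,225),b2=(394,255),timer=(337,185),calc=(451,292),cas=(257,180)).items(): print(n,w[v,u])
E
```

```text
c1 [ 0.571  -0.3113] [0.0007 0.028  0.0468 0.049 ] (array([ 0.5669, -0.3105]), array([48.2617, 50.5858]), np.float64(-0.024076973625133873), np.float64(0.04582040197867843), 214)
c2 [ 0.4474 -0.1892] [-0.0008  0.0214  0.0461  0.0483] (array([ 0.4454, -0.1912]), array([50.4923, 51.0299]), np.float64(0.18867311216526317), np.float64(0.04578996438358651), 222)
c3 [ 0.4528 -0.3188] [-0.0012  0.0207  0.046   0.0481] (array([ 0.4509, -0.3186]), array([50.3328, 48.6258]), np.float64(-0.2691632945293275), np.float64(0.04567657670981462), 223)
lid [ 0.4471 -0.44  ] [-0.0009  0.023   0.0459  0.0485] (array([ 0.4452, -0.4432]), array([49.1379, 50.7865]), np.float64(-0.4441609413389793), np.float64(0.022721057684331303), 468)
base [0.5742 0.0041] [0.0117 0.0709 0.0937 0.096 ] (array([0.5697, 0.0034]), array([49.0314, 50.7927]), np.float64(0.11708913137529064), np.float64(0.09319419547189922), 245)
tally [ 0.4399 -0.0077] [0.0087 0.0312 0.0609 0.0625] (array([ 0.4409, -0.0109]), array([34.3898, 32.9897]), np.float64(-0.014267885540099518), np.float64(0.059946349635954965), 254)
b1 [ 0.6197 -0.2016  0.0045]
b2 [ 0.5512 -0.4727  0.0003]
timer [ 0.7001 -0.3565  0.0158]
calc [ 0.4701 -0.5857  0.0133]
cas [ 0.7157 -0.1878  0.0103]
```

```bash
cat >> h.py <<'E'
np.set_printoptions(precision=4,suppress=True)
BASE=np.array([.5697,.0034]); BYAW=.11
def yawnear(a,xy,step=np.pi/2):
    t=np.arctan2(xy[1],xy[0])+np.pi/2
    return a+step*np.round((t-a)/step)
def fz(n=5):
    v=[]
    for _ in range(n): v.append(r.current_contact_force()[2]); r.sleep(.02)
    return np.mean(v)
def hover(xy,a,z,step=np.pi/2):
    y=yawnear(a,xy,step); r.move_to([*xy,z],quat(y)); return y
def press(xy,ztop,zmin,F=6.3):
    """creep down from ztop; stop at push F or at zmin; trace printed"""
    r.move_linear([*xy,ztop+.03],vel=.12); r.sleep(.2); f0=fz()
    r.move_linear([*xy,ztop],vel=.06); tr=[]; z=ztop
    while True:
        f=fz(3)-f0; tr.append((round(z*1000,1),round(float(f),1)))
        if f>F or z<=zmin: break
        z-=.001 if f<4 else .0005; r.move_linear([*xy,z],vel=.02)
    print("f0",f0,"trace",tr)
    while fz(3)-f0>1.0 and z<ztop: z+=.001; r.move_linear([*xy,z],vel=.02)
    print("released at",z,"actual",r.current_tool_pos())
E
python3 - <<'E'
from h import *
r.set_gripper(1.0,30)
xy=np.array([.4509,-.3186])
y=hover(xy,-.269,.18); s=None
px,w=cloud("wrist"); cv2.imwrite("pics/w1.png",px[:,:,::-1])
print(r.current_t(),r.current_tool_pos(),r.current_q(),square(px,w,xy,.046,rad=.04))
hover(BASE,BYAW,.22); px,w=cloud("wrist"); cv2.imwrite("pics/w2.png",px[:,:,::-1])
print(r.current_t(),r.current_tool_pos(),r.current_q(),square(px,w,BASE,.094,rad=.04),square(px,w,[.4409,-.0109],.06))
print(r.current_contact_force())
E
```

```text
1.8083 [ 0.4504 -0.3196  0.1803] [-0.7013  0.4411  1.7161 -0.0002  0.9838 -0.4302] (array([ 0.4502, -0.3162]), array([50.5387, 50.084 ]), np.float64(-0.259047143970607), np.float64(0.04493101984940495), 1657)
3.1583 [0.5696 0.0022 0.2198] [-0.0778  0.4222  1.6346 -0.0002  1.0851 -0.1859] (array([0.5689, 0.0058]), array([50.1307, 50.659 ]), np.float64(0.1113998453056896), np.float64(0.0929423673045143), 1744) (array([ 0.4399, -0.0079]), array([35.4999, 34.8764]), np.float64(0.08129510615878399), np.float64(0.059134335943867966), 1653)
[-0.3566 -0.0706 -0.5102]
```

View pics/w2.png

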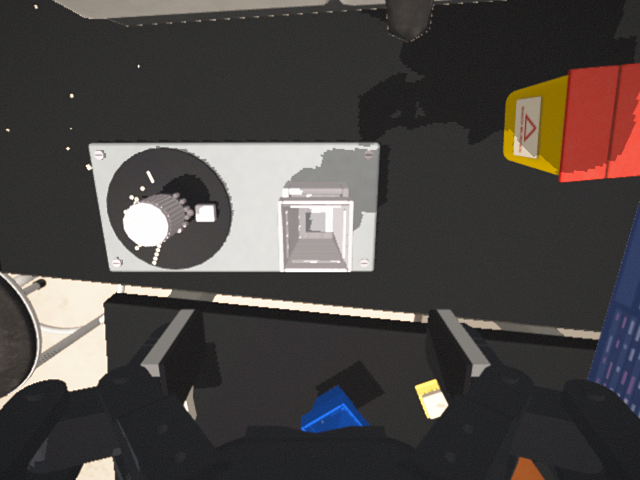

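The wrist view shows the carrier with the metal cup at (316,236), the sleeve at (150,222), the ball catch at (205,213) and the fingers at the bottom. The top and wrist cameras disagree by about 2.4 mm in y. I'll grip a cup, then use it as the reference.

Run:
```python
from h import *
xy=np.array([.4506,-.3174]); a=-.264
y=hover(xy,a,.12); r.sleep(.3); print(r.current_tool_pos())
r.move_linear([*xy,.053],vel=.1); r.sleep(.2); print(r.current_tool_pos(), r.current_contact_force())
r.set_gripper(0.3,30); print(r.current_opening(), r.current_tool_pos(),r.current_contact_force())
r.move_linear([*xy,.15],vel=.15); r.sleep(.4)
p=r.current_tool_pos(); print("tcp",p,r.current_contact_force(),y)
Rm=R.from_quat(r.current_ee_rot()).as_matrix()
for n in("top","wrist"):
    px,w=cloud(n); cv2.imwrite(f"pics/g_{n}.png",px[:,:,::-1])
    s=square(px,w,p[:2],.143,tol=.006,rad=.04); print(n,s)
    t=(w-p)@Rm; # tool coords
    s=px.astype(int); m=((s.max(-1)-s.min(-1))<60)&(abs(t[...,0])<.04)&(abs(t[...,1])<.05)&(t[...,2]>-.01)&(t[...,2]<.06)
    q=t[m]; print(len(q), np.percentile(q,[1,50,99],axis=0))
print(r.current_t())
```

```text
[ 0.451  -0.317   0.1202]
[ 0.4508 -0.3176  0.0536] [-0.9269 -0.1845 -0.3428]
0.574365479724623 [ 0.4506 -0.3175  0.0533] [-2.1748  1.2963  5.756 ]
tcp [ 0.4505 -0.3174  0.1497] [ 0.1776  0.4332 -0.6503] 1.3067963267948965
top NoneTraceback (most recent call last):
  File "<stdin>", line 14, in <module>
    return _quantile_unchecked(
        a, q, axis, out, overwrite_input, method, keepdims, weights)
    return _ureduce(a,
                    func=_quantile_ureduce_func,
    ...<5 lines>...
                    overwrite_input=overwrite_input,
                    method=method)
    r = func(a, **kwargs)
    result = _quantile(arr,
                       quantiles=q,
    ...<2 lines>...
                       out=out,
                       weights=wgt)
    slices_having_nans = np.isnan(arr[-1, ...])
                                  ~~~^^^^^^^^^
IndexError: index -1 is out of bounds for axis 0 with size 0
```

Run:
```python
from h import *
p=r.current_tool_pos(); Rm=R.from_quat(r.current_ee_rot()).as_matrix()
px,w=cloud("wrist"); cv2.imwrite("pics/g_wrist.png",px[:,:,::-1])
print(p,square(px,w,p[:2],.143,tol=.004,rad=.04))
t=(w-p)@Rm
s=px.astype(int); m=(s.min(-1)>110)&(s.max(-1)-s.min(-1)<60)&(abs(t[...,0])<.04)&(abs(t[...,1])<.05)&(t[...,2]>-.01)&(t[...,2]<.06)
q=t[m]; print(len(q), np.percentile(q,[1,10,50,90,99],axis=0) if len(q) else '')
np.save("t.npy",t)
```

```text
[ 0.4505 -0.3174  0.1498] (array([ 0.4505, -0.316 ]), array([50.8945, 76.9222]), np.float64(-0.26596390595376085), np.float64(0.14159702976393712), 5967)
17563 [[-0.023  -0.0295 -0.0056]
 [-0.0198 -0.0217  0.0077]
 [-0.0063 -0.0007  0.0155]
 [ 0.0256  0.0207  0.0486]
 [ 0.0263  0.0284  0.0516]]
```

View pics/g_wrist.png

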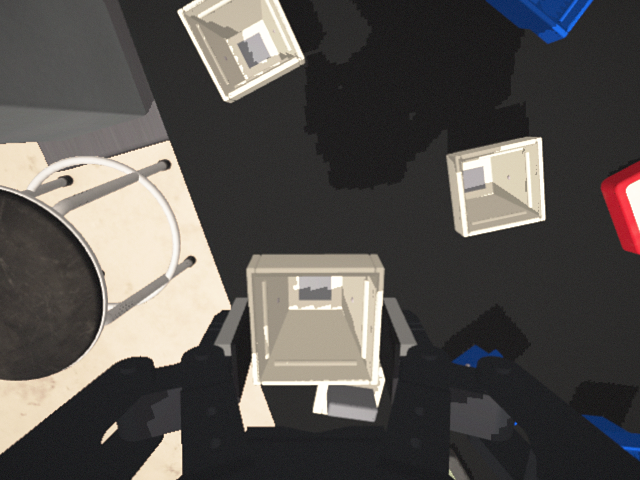

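The wrist view shows the cup square in the jaws, with its rim from (250,255) to (383,383). The other two cups are at (240,45) and (497,187). Next I'll look at the carrier with the same camera from an offset, then place the cup.

```bash
cat >> h.py <<'E'
def held_x():
    """tool-x offset of the held cup's rim centre as the wrist camera sees it"""
    p=r.current_tool_pos(); Rm=R.from_quat(r.current_ee_rot()).as_matrix()
    px,w=cloud("wrist"); t=(w-p)@Rm; s=px.astype(int)
    m=(s.min(-1)>70)&(s.max(-1)-s.min(-1)<60)&(abs(t[...,0])<.035)&(abs(t[...,1])<.02)&(t[...,2]>.003)&(t[...,2]<.012)
    x=t[...,0][m]; lo,hi=np.percentile(x,[.5,99.5]); print("held x",lo,hi,len(x)); return (lo+hi)/2
def look_base(ztop,z=.25,off=.08,yaw=BYAW):
    y=yawnear(yaw,BASE); d=np.array([np.cos(y),np.sin(y)])
    r.move_to([*(BASE-off*d),z],quat(y)); r.sleep(.4)
    px,w=cloud("wrist"); s=square(px,w,BASE+[0,.002],ztop,tol=.004,rad=.04); print("base",s); return s,d,y,px
E
python3 - <<'E'
from h import *
hx=held_x()
s,d,y,px=look_base(.093)
hx2=held_x(); print(hx,hx2,r.current_tool_pos(),r.current_t())
cv2.imwrite("pics/b1.png",px[:,:,::-1])
E
```

```text
held x -0.023892144966741843 0.02646645338645462 2797
base (array([0.5689, 0.0058]), array([50.2544, 50.2135]), np.float64(0.10858566633704604), np.float64(0.09299560338428992), 1827)
held x -0.023664978908030408 0.026668667231601065 2785
0.001287154209856388 0.0015018441617853286 [ 0.5785 -0.0763  0.25  ] 9.2
```

View pics/b1.png

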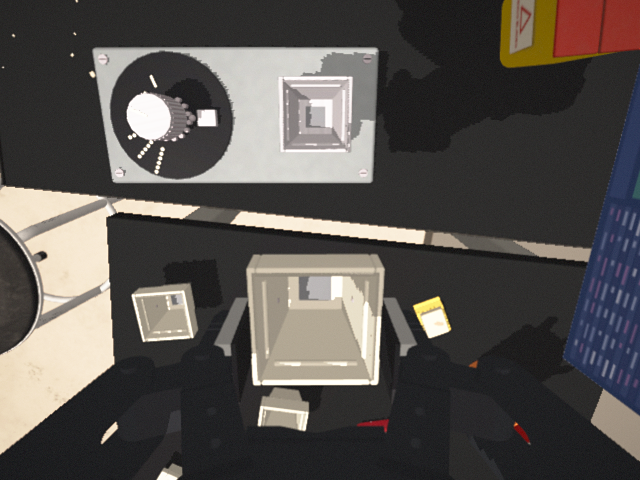

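The base reading repeats to within 0.1 mm, so I'll place this cup now.

```bash
cat >> h.py <<'E'
def insert(xy,y,k,zg=.053,F=6.3):
    home=.048+.016*k+zg
    r.move_to([*xy,home+.065],quat(y)); r.sleep(.2)
    press(xy,home+.008,home-.0125-.0005*k,F)
    r.set_gripper(1.0); r.sleep(.2)
    r.move_linear([*xy,home+.09],vel=.15)
    print("t",r.current_t())
E
python3 - <<'E'
from h import *
y=yawnear(BYAW,BASE); d=np.array([np.cos(y),np.sin(y)])
insert(np.array([.5689,.0058])-.0014*d,y,1)
s,_,_,px=look_base(.108)
print(square(px,cloud("wrist")[1],s[0] if s else BASE,.108,tol=.008))
cv2.imwrite("pics/b2.png",px[:,:,::-1])
E
```

```text
f0 -0.5823996498934618 trace [(125.0, 0.1), (124.0, -0.4), (123.0, 0.1), (122.0, -0.2), (121.0, 0.2), (120.0, 0.7), (119.0, 0.9), (118.0, 1.6), (117.0, 1.7), (116.0, 2.6), (115.0, 2.8), (114.0, 1.9), (113.0, 2.8), (112.0, 3.3), (111.0, 3.0), (110.0, 4.3), (109.5, 4.6), (109.0, 4.6), (108.5, 5.3), (108.0, 5.6), (107.5, 5.3), (107.0, 6.0), (106.5, 5.9), (106.0, 6.1), (105.5, 6.2), (105.0, 6.5)]
released at 0.11699999999999999 actual [0.569  0.0044 0.117 ]
t 23.8083
base (array([0.5689, 0.0056]), array([50.255 , 50.0921]), np.float64(0.10537882091042713), np.float64(0.10805124808677313), 2018)
(array([0.5688, 0.0058]), array([50.2612, 49.3209]), np.float64(0.11078476328480057), np.float64(0.10748103549344362), 2718)
```

View pics/b2.png

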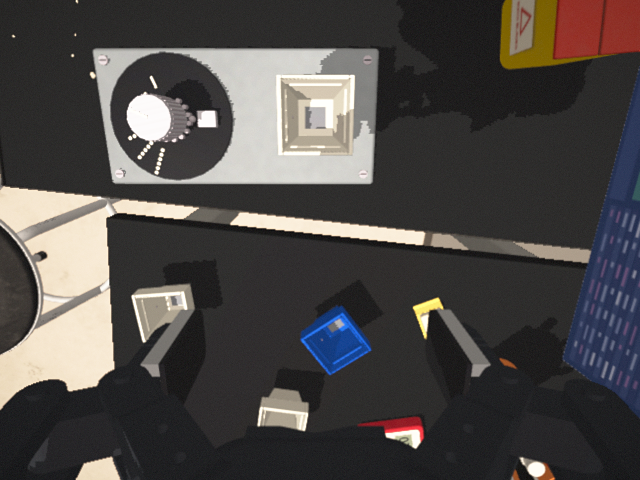

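The cup snapped at about 4 N (force dip at 114 mm). Its rim is 15 mm above the metal cup's, level and centred at (315,115), so it is home. Next, the other two cups.

```bash
sed -i 's/-.0005\*k,F/-.001*k,F/' h.py
cat >> h.py <<'E'
def pick_cup(guess,a):
    """guess from the top camera; refine with the wrist; grip, lift"""
    r.set_gripper(1.0,30)
    y=hover(guess,a,.18); r.sleep(.3); px,w=cloud("wrist")
    s=square(px,w,np.array(guess)+[0,.002],.045,rad=.042); print("cup",s)
    assert s and all(abs(s[1]-50)<3)
    y=yawnear(s[2],s[0]); d=np.array([np.cos(y),np.sin(y)]); xy=s[0]-.0013*d
    r.move_to([*xy,.10],quat(y)); r.move_linear([*xy,.053],vel=.08); r.sleep(.1)
    r.set_gripper(.3,30); print("opening",r.current_opening())
    r.move_linear([*xy,.16],vel=.15); r.sleep(.3)
E
cat > nest.py <<'E'
import sys
from h import *
k=int(sys.argv[1]); g=np.array([float(sys.argv[2]),float(sys.argv[3])])
px,w=cloud("top"); t=square(px,w,g,.046,rad=.06); print("top",t)
pick_cup(t[0],t[2]); hx=held_x()
s,d,y,px=look_base(.093+.0151*(k-1))
assert all(abs(s[1]-50)<2.5) and abs(hx)<.006
insert(s[0]-hx*d,y,k)
s,_,_,px=look_base(.093+.0151*k,z=.25+.016*k)
cv2.imwrite(f"pics/n{k}.png",px[:,:,::-1])
E
python3 nest.py 2 .4454 -.1912
```

```text
top (array([ 0.4455, -0.1915]), array([50.4049, 50.4575]), np.float64(0.1936483132004515), np.float64(0.04540454817273187), 223)
cup (array([ 0.444 , -0.1895]), array([50.2103, 50.5802]), np.float64(0.19246360598952977), np.float64(0.04484047943976252), 1758)
opening 0.5779512840283915
held x -0.02369307151762991 0.026796442609792234 2820
base (array([0.5689, 0.0058]), array([50.1741, 49.9908]), np.float64(0.1102823246556435), np.float64(0.10803616237821301), 2005)
f0 -0.5681142389185185 trace [(141.0, -0.2), (140.0, 0.1), (139.0, -0.0), (138.0, 0.0), (137.0, 0.6), (136.0, -0.1), (135.0, 0.9), (134.0, 0.7), (133.0, 1.3), (132.0, 1.9), (131.0, 2.3), (130.0, 1.4), (129.0, 1.9), (128.0, 2.3), (127.0, 2.9), (126.0, 3.6), (125.0, 4.3), (124.5, 4.9), (124.0, 4.6), (123.5, 4.6), (123.0, 5.4), (122.5, 5.3), (122.0, 5.6), (121.5, 6.0), (121.0, 6.2), (120.5, 6.0), (120.0, 6.3), (119.5, 7.2)]
released at 0.1315 actual [0.569  0.0042 0.1315]
t 45.4917
base (array([0.5688, 0.0058]), array([50.2902, 49.9523]), np.float64(0.11140756847285083), np.float64(0.12296290952225009), 1747)
```

```bash
python3 nest.py 3 .5669 -.3105
```

```text
top (array([ 0.5669, -0.3105]), array([48.2042, 50.7463]), np.float64(-0.02059022996794763), np.float64(0.04571089318461685), 219)
cup (array([ 0.5675, -0.3079]), array([50.6724, 49.6358]), np.float64(-0.044744701580802806), np.float64(0.04486339074036588), 1719)
opening 0.5745979481640425
held x -0.023423019002857634 0.02678367829657147 2662
base (array([0.5687, 0.0055]), array([50.2424, 49.9574]), np.float64(0.10841417540760176), np.float64(0.12288649691368747), 2229)
f0 -0.5029495702096206 trace [(157.0, -0.4), (156.0, -0.4), (155.0, 0.1), (154.0, 0.1), (153.0, -0.1), (152.0, -0.4), (151.0, -0.3), (150.0, 0.9), (149.0, 0.8), (148.0, 1.1), (147.0, 1.3), (146.0, 2.2), (145.0, 2.3), (144.0, 1.6), (143.0, 2.0), (142.0, 2.7), (141.0, 3.4), (140.0, 3.6), (139.0, 4.3), (138.5, 4.5), (138.0, 5.1), (137.5, 5.2), (137.0, 6.1), (136.5, 5.2), (136.0, 5.6), (135.5, 6.3), (135.0, 5.9), (134.5, 7.0)]
released at 0.1465 actual [0.5688 0.0038 0.1465]
t 67.5333
base (array([0.5686, 0.0054]), array([50.2007, 49.4539]), np.float64(0.11046960313692492), np.float64(0.13785450843827612), 1682)
```

Three cups are home. Now the lid.

```bash
cat > lid.py <<'E'
from h import *
px,w=cloud("top"); t=square(px,w,[.4452,-.4432],.0225,rad=.07); print("top",t)
r.set_gripper(.6,30)
y=hover(t[0],t[2],.18); r.sleep(.3); px,w=cloud("wrist"); cv2.imwrite("pics/lid.png",px[:,:,::-1])
pl=square(px,w,t[0]+[0,.002],.0215,rad=.04,tol=.003); hd=square(px,w,t[0]+[0,.002],.045,rad=.03,tol=.003)
print("plate",pl,"handle",hd)
(c,sz,a)=cv2.minAreaRect((w[(abs(w[...,2]-.045)<.003)&(np.hypot(*(np.moveaxis(w[...,:2]-t[0]-[0,.002],-1,0)))<.03)][:,:2]*1000).astype(np.float32))
a=np.radians(a if sz[0]>sz[1] else a+90); print("long axis",a,sz,c)
E
python3 lid.py
```

```text
top (array([ 0.4453, -0.4435]), array([49.4646, 51.2243]), np.float64(-0.44737564309081396), np.float64(0.02259178770450654), 468)
plate (array([ 0.4441, -0.4417]), array([50.099 , 50.1253]), np.float64(-0.43400417757363513), np.float64(0.021259183213641286), 3049) handle (array([ 0.4441, -0.4417]), array([12.5019, 35.4094]), np.float64(-0.43608543796553206), np.float64(0.04508109035374985), 842)
long axis 2.705507215624261 (12.501852989196777, 35.409393310546875) (444.0738525390625, -441.7181701660156)
```

View pics/lid.png

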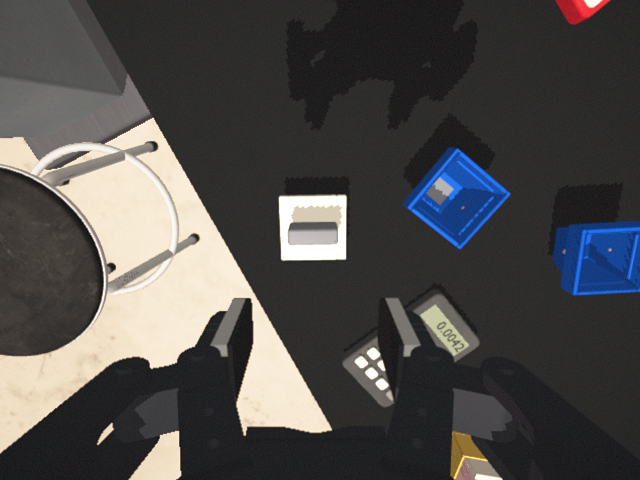

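The wrist view shows the lid at (313,228) with its handle horizontal in the picture, across the jaws. I need a quarter turn before gripping.

```bash
cat > lid2.py <<'E'
from h import *
xy=np.array([.4441,-.4417])-.0013*np.array([np.cos(1.123),np.sin(1.123)]); y=-.436
r.move_to([*xy,.10],quat(y)); r.sleep(.2); r.move_linear([*xy,.050],vel=.08); r.sleep(.1)
print(r.current_contact_force()); r.set_gripper(0,30); print("opening",r.current_opening(),r.current_contact_force())
r.move_linear([*xy,.16],vel=.15)
s,d,y,px=look_base(.1378,z=.28); cv2.imwrite("pics/lid2.png",px[:,:,::-1])
p=r.current_tool_pos(); Rm=R.from_quat(r.current_ee_rot()).as_matrix(); px,w=cloud("wrist")
print("plate",[(z,square(px,w,p[:2],p[2]-z,tol=.003,rad=.04)) for z in(.026,.029,.032)])
t=(w-p)@Rm; 
for lo,hi in((-.002,.003),(.002,.006),(.005,.010)):
    m=(abs(t[...,0])<.035)&(abs(t[...,1])<.004)&(t[...,2]>lo)&(t[...,2]<hi); print(lo,m.sum(),np.percentile(t[...,0][m],[1,99]) if m.sum() else '')
m=(abs(t[...,0])<.04)&(abs(t[...,1])<.035)&(t[...,2]>.024)&(t[...,2]<.033)&(px.min(-1)>120)
print("tool extents",np.percentile(t[m],[1,99],axis=0),m.sum(),p,d,r.current_t())
E
python3 lid2.py
```

```text
[ 0.0888  0.4351 -0.2133]
opening 0.13034388139275535 [ 0.3474 -0.5652  1.5143]
base (array([0.5686, 0.0054]), array([50.1281, 50.1098]), np.float64(0.11119036271881964), np.float64(0.13784294442457834), 2035)
plate [(0.026, (array([ 0.5772, -0.0696]), array([49.7431, 37.5307]), np.float64(0.11157091179383515), np.float64(0.25148545159657665), 3507)), (0.029, (array([ 0.5772, -0.0695]), array([50.1718, 37.8178]), np.float64(0.1072160109107967), np.float64(0.25117483117440575), 5435)), (0.032, (array([ 0.5772, -0.0695]), array([50.1718, 37.8178]), np.float64(0.1072160109107967), np.float64(0.25055031394359295), 2182))]
-0.002 1 [-0.0062 -0.0062]
0.002 1769 [-0.0166  0.0179]
0.005 798 [-0.0168  0.0185]
tool extents [[-0.0065 -0.0252  0.0274]
 [ 0.0254  0.0238  0.0323]] 5466 [ 0.5785 -0.0763  0.28  ] [-0.1098  0.994 ] 76.6083
```

View pics/lid2.png

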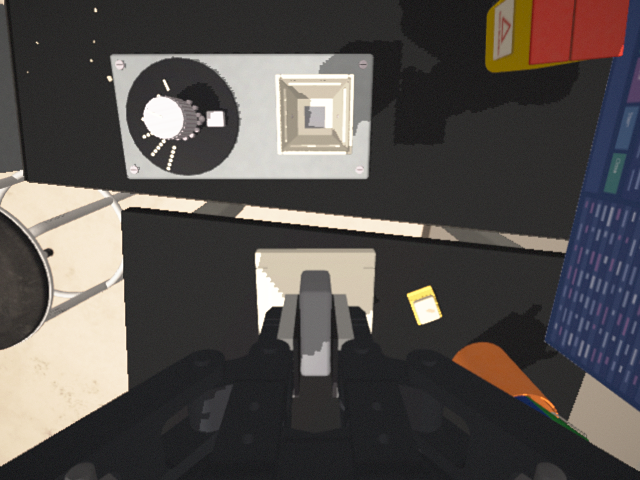

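The lid is held straight, with its plate from (257,250) to (375,330). Inserting it now.

Run:
```python
from h import *
y=yawnear(BYAW,BASE); d=np.array([np.cos(y),np.sin(y)])
insert(np.array([.5686,.0054])-.0007*d,y,3,zg=.080)
s,_,_,px=look_base(.142,z=.30); p,w=cloud("wrist")
print([ (z,square(p,w,[.5686,.0054],z,tol=.003)) for z in(.139,.143,.147)])
cv2.imwrite("pics/lid3.png",px[:,:,::-1])
# tally close look
c=np.array([.4399,-.0079]); y=yawnear(BYAW,c); d=np.array([np.cos(y),np.sin(y)])
r.move_to([*(c-.06*d),.17],quat(y)); r.sleep(.3); px,w=cloud("wrist")
print("tally",square(px,w,c,.06,rad=.03),r.current_t())
cv2.imwrite("pics/tally.png",px[:,:,::-1]); np.save("tally.npy",w)
```

```text
f0 -0.4517041088429418 trace [(184.0, -0.1), (183.0, -0.2), (182.0, -0.2), (181.0, 0.4), (180.0, 0.1), (179.0, 0.7), (178.0, 0.0), (177.0, 0.3), (176.0, 0.4), (175.0, 0.9), (174.0, 1.1), (173.0, 1.7), (172.0, 2.0), (171.0, 2.8), (170.0, 1.7), (169.0, 2.0), (168.0, 2.8), (167.0, 3.6), (166.0, 3.4), (165.0, 4.0), (164.5, 4.6), (164.0, 5.0), (163.5, 5.4), (163.0, 5.5), (162.5, 5.3), (162.0, 6.3)]
released at 0.172 actual [0.5686 0.0047 0.172 ]
t 90.85
base (array([0.5682, 0.005 ]), array([50.0435, 49.7148]), np.float64(0.10847484554618513), np.float64(0.14318848714144597), 4344)
[(0.139, (array([0.5682, 0.0048]), array([50.1216, 49.6725]), np.float64(0.1112906057667259), np.float64(0.14177662858596962), 223)), (0.143, (array([0.5682, 0.0048]), array([50.101 , 49.6989]), np.float64(0.1098962744885013), np.float64(0.14317605205288816), 4332)), (0.147, (array([0.5682, 0.0047]), array([49.2615, 49.4998]), np.float64(0.10205530406092753), np.float64(0.14428662382997426), 558))]
tally (array([ 0.4394, -0.0082]), array([35.4231, 35.2076]), np.float64(0.677795336660696), np.float64(0.05921687316487506), 2731) 92.9083
```

View pics/tally.png

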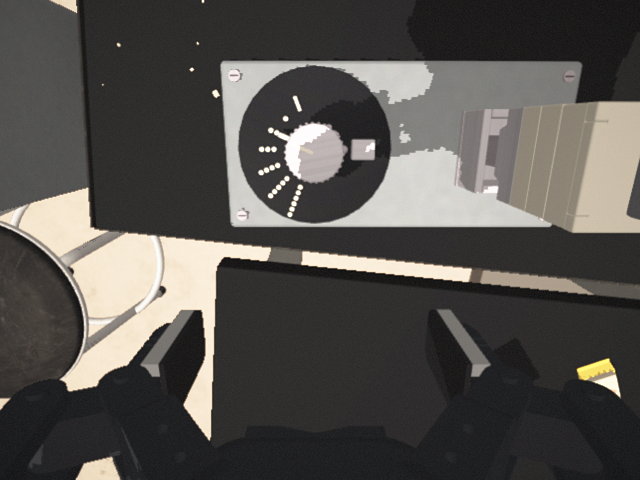

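View pics/lid3.png

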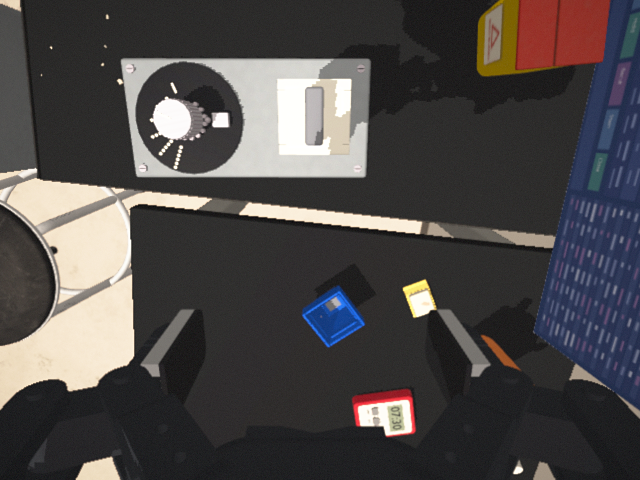

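The lid is level and home: its plate is at (314,115), 5.4 mm above the previous rim. On the dial, row 3 is at (268,150) and the pointer seems to lie near row 2, at (280,134). I'll check it with a zoom and the point heights.

Run:
```python
import numpy as np,cv2
im=cv2.imread("pics/tally.png"); cv2.imwrite("pics/tz.png",cv2.resize(im[80:230,230:400],None,fx=4,fy=4,interpolation=cv2.INTER_CUBIC)[:600])
w=np.load("tally.npy"); c=np.array([.4394,-.0082]); d=w[...,:2]-c; rr=np.hypot(d[...,0],d[...,1])
m=(rr>.019)&(rr<.03)&(w[...,2]>.0175)&(w[...,2]<.026)
a=np.arctan2(d[...,1],d[...,0])[m]%(2*np.pi); print(m.sum(),np.histogram(a,bins=np.arange(0,6.3,.2)))
s=m&(im.min(-1)>150); A=np.arctan2(d[...,1],d[...,0])[s]%(2*np.pi); print((A-np.pi-.11)/.4+3)
```

```text
171 (array([58, 31,  0,  3,  0,  5,  0,  0,  0,  0,  0,  0,  0,  6, 40,  0,  0,
        0,  0,  0,  0,  0,  0,  0,  0,  0,  0,  0,  0,  0, 10]), array([0. , 0.2, 0.4, 0.6, 0.8, 1. , 1.2, 1.4, 1.6, 1.8, 2. , 2.2, 2.4,
       2.6, 2.8, 3. , 3.2, 3.4, 3.6, 3.8, 4. , 4.2, 4.4, 4.6, 4.8, 5. ,
       5.2, 5.4, 5.6, 5.8, 6. , 6.2]))
[-2.33379198  1.89287434  1.87055338 -3.34284795  1.98232318  1.95623534
  1.9220658   1.89962959  1.86207069  2.04094     2.01598486  1.97961831
  1.9603705   1.93100284  1.89650457  1.87268967  1.83046157  2.09552749
  2.08171548  2.05722389  2.01621614  1.99377574  1.97068584  1.93947548
  1.91154839  1.86214876  1.82929031  2.1382997   2.11167197  2.08752834
  2.06065573  2.03424771  2.00066942  1.97200873  1.93997831  1.90329212
  1.86095112  2.15772856  2.13584233  2.10056089  2.07546938  2.05024755
  2.00842595  1.98640066  2.18116382  2.1588416   2.11696427  2.08750353
 -4.27981335 -4.2920582  -4.30755702 -4.32666387 -4.33963134 -4.35158682
 -4.36612523 -4.38038086 -4.4029263  -4.40767452 -4.42492663 -4.43082539
 -4.45861406 -4.4713193  -4.47964933 -4.48
[... 303 characters left out ...]
7187714 -4.7789763
 -4.77946954 -4.83495664 -4.8288595  -4.83473452 -4.83035865 -4.83494029
 -4.8355439  -4.90182531 -4.89547873 -4.89298036 -4.88555536 -4.89309101
 -4.8940753  -4.96206362 -4.95772132 -4.95106394 -4.95282334 -4.9521132
 -4.94834706 -5.0294527  -5.01997206 -5.01738497 -5.00896875 -5.00992351
 -5.0010225  -5.0924514  -5.08615915 -5.08247138 -5.06727677 -5.07063997
 -5.06011886 10.55419472 10.5610773  10.57321704 10.57761959 -5.12332339
 10.48766383 10.49673258 10.5065383  10.52364139 10.53082002 10.42413811
 10.44031421 10.44909485 10.45696544 10.46791151 10.36055272 10.37778722
 10.39365118 10.4035318  10.41006    10.30061045 10.31564261 10.32919371
 10.34120869 10.3585505 ]
```

View pics/tz.png

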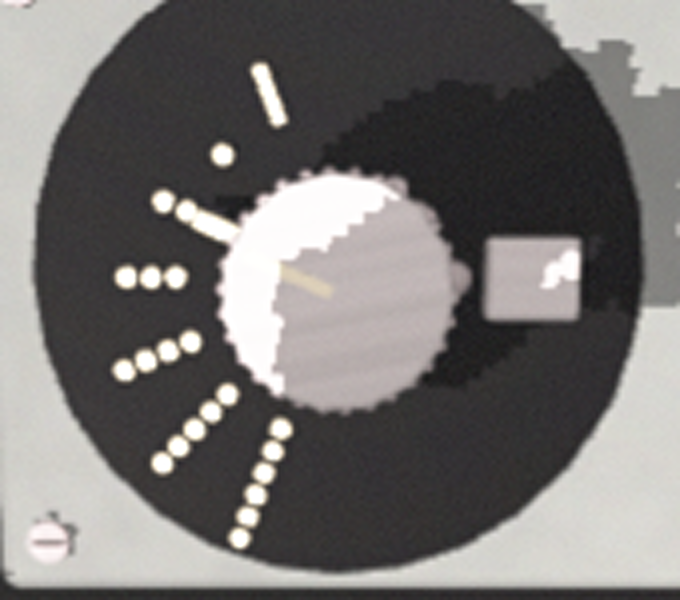

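The pointer is on row 2 and needs +0.4 rad to reach row 3.

Run:
```python
from h import *
c=np.array([.4394,-.0082]); y=yawnear(BYAW,c); d=np.array([np.cos(y),np.sin(y)]); c2=c-.0013*d
r.move_to([*c2,.14],quat(y-.2)); r.sleep(.2); r.move_linear([*c2,.052],vel=.1)
print(r.current_contact_force()); r.set_gripper(0,40); print("open",r.current_opening(),r.current_contact_force())
for k in np.linspace(-.1,.2,4): r.move_to([*c2,.052],quat(y+k)); 
r.sleep(.3); print(r.current_contact_force(),r.current_torque())
r.set_gripper(1.0); r.move_linear([*c2,.15],vel=.15)
r.move_to([*(c-.06*d),.17],quat(y)); r.sleep(.3); px,w=cloud("wrist"); 
cv2.imwrite("pics/tz2.png",cv2.resize(px[80:230,230:400,::-1],None,fx=4,fy=4,interpolation=cv2.INTER_CUBIC)[:600])
e=w[...,:2]-c; rr=np.hypot(e[...,0],e[...,1]); A=np.arctan2(e[...,1],e[...,0])%(2*np.pi)
s=(rr>.019)&(rr<.028)&(abs(w[...,2]-.0215)<.004)&(px.min(-1)>150)&(A>2)&(A<5)
print("number",np.median((A[s]-np.pi-.11)/.4+3),s.sum())
look,_,_,px=look_base(.143,z=.30); t,_=cloud("top"); cv2.imwrite("pics/final.png",t[:,:,::-1]); print(r.current_t())
```

```text
[0.4131 0.3369 0.4023]
open 0.39808966763478015 [ 0.0353 -0.818   6.1351]
[3.23   1.6145 5.0157] [ 0.2381 -0.3966 -0.0127]
number 3.0230283291652764 47
base (array([0.5681, 0.0051]), array([50.2006, 49.593 ]), np.float64(0.10882381119514797), np.float64(0.14313258782891716), 4368)
99.7
```

View pics/tz2.png

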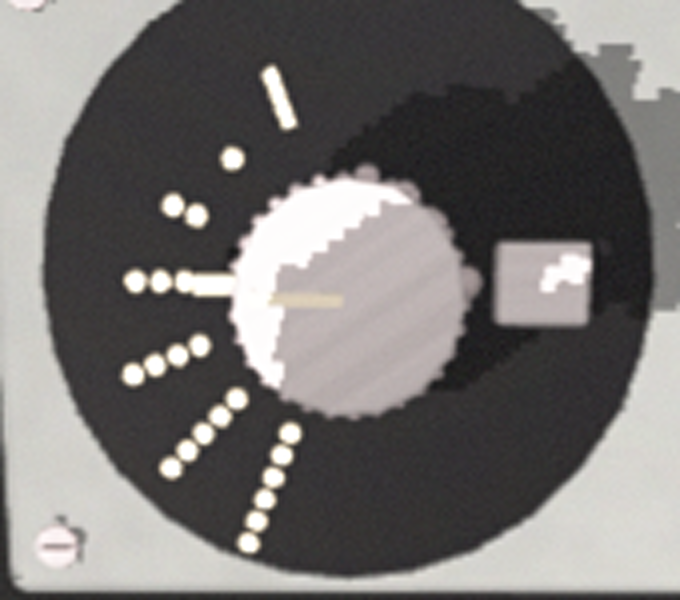

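View pics/final.png

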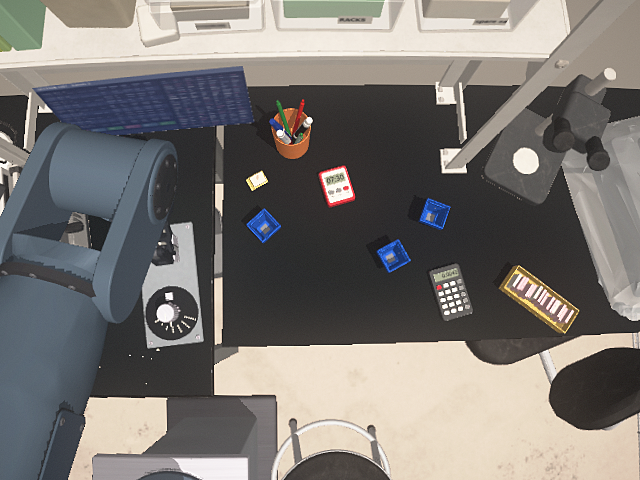

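The pointer now sits on row 3, bar end at (190,283) in the zoom. In the top view no white cup is left on the bench, and the bystanders and blue cups have not moved.

```bash
python3 -c "
from cell import r
print(r.hand_in())"
```

```text
the job is handed in; nothing more can be done
None
```

Handed in after about 100 s: all three white cups and the lid are nested and pressed home, and the tally reads 3. The timer, calculator and tissue cassette were left alone; the judge's verdict was not shown.

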